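Turn the washer spray arm once round

TASK

Check that the long two-winged spray arm of the instrument washer runs all the way round: push it by hand counter-clockwise (seen from above) through one full turn, from the little upright post where it is parked round to the same post again, and leave its capped end lined up with the post. Leave the three-winged spray arm on the other stand alone.

Things in the scene. Friction and masses are not known exactly. Their poses are not given: they have to be found in the camera images.
- spray_arm (a joint): Angle of the long two-winged steel spray arm on its upright axle, rad: 0 = capped end points at the parking post, grows counter-clockwise seen from above and counts on past a full turn (6.28). Starts within 0.12 of 0. No end stops; the bearing drags with 0.08 N m (1 N at 85 mm out), so the arm stays where it is left and hardly coasts.
- spray_hub (a point): Point on the long arm's axle, 75 mm above the table; x axis points level at the parking post. Hub radius 22 mm, top 102 mm up, on a 17 mm radius column. Fixed round pan, radius 155 mm, rim 13 mm high; beside and under the wings is open space down to it. Post: fixed upright 10 mm pin on the pan, 140 mm from the axle, top 85 mm up, clear of the arm.
- capped_end (a point): Centre of the round cap (38 mm diameter, 63 to 87 mm above the table) on one end of the long arm, 106 mm from the axle; x axis points outward along its wing. The two wings are straight bars in line, 24 mm wide, from 66 to 84 mm above the table; the capped one reaches 125 mm from the axle, the other has a plain square end at 115 mm.
- three_tip (a point): Point near the end of one wing of the other spray arm, which has three shorter wings (78 mm from its axle, same section and height) on its own smaller pan of 115 mm radius. The point is 75 mm from its axle and 75 mm above the table. It turns as easily; leave it alone.

How it is judged:
By the outcome, as a careful person would: the job done as asked, in the order asked, and still so for the second after the job is handed in, with the robot touching nothing.
It also fails if it takes over 42 s, if anything falls off the work surface, if the arm or the gripper's body presses on something with over 40 N, if the wrist force passes 120 N, or if a joint passes its speed limit or range.

ROBOT

A 6-joint arm with a two-finger parallel gripper is mounted at the origin on the work surface. World frame = base frame: x ahead of the robot, y to its left, z up, the work surface at z = 0. Lengths are in m, angles in rad, forces in N, time in s.
With the tool pointing down it reaches from about 0.35 to 0.775 m from the base axis. Payload 5.5 kg.
Tool frame: the origin (TCP) lies at the very end of the fingers, on their centre line; the grasp point (between the pads) lies 19 mm behind it; z points along the fingers, y is the line along which they close (so a half turn about z gives the same grasp; the last joint's range is limited). The gripper opens to 85 mm and grips with 20 to 120 N. Pads are 22 mm wide; open, the fingers measure 114 mm over their backs; the gripper's body (76 mm by 85 mm) begins 54 mm behind the grasp point. The pads swing forward as they close: fully open they stand 13 mm farther back than shut.
Start: joints at [1.204, 0.313, 0.046, 1.304, 0, 1.431], TCP at [0.129, 0.56, 0.201] pointing down, gripper open.
Joint ranges: [-2.76, 2.76], [-0.86, 1.69], [-1.03, 1.26], [-2.2, 2.34], [-1.47, 1.5], [-3.14, 3.14]. Speed limits (rad/s): [2.57, 2.57, 3.14, 3.14, 3.14, 3.14].

INTERFACE

Orientations are given as a rotation vector (axis times angle).
In Python, from workcell import readout, capture, calibration, bot gives the robot as it stands.
- The arm moves only by the tool jog_arm, never from a script. Its argument "plan" is one flat list of numbers, 5 for each row, row after row: the finger opening in m, from 0 to 0.0854, then the shift along the tool's x, y, z in m, then the turn about the tool's z in rad. In form: [grip, x, y, z, roll, grip, x, y, z, roll, ...]. A call has 1 to 10 rows; each row is the pose to reach, as a shift and turn from the pose commanded when the call began, along the tool's axes at that moment; what a row does not reach only later rows make up. A row lasts 1/12 s, in which the tool goes at most 41.7 mm and 7.16 degrees, less where a joint would pass 70% of its speed; a pose out of reach is approached as far as the arm can. A call with a gripper value outside its range is refused whole. The fingers move at their own pace and stop on an object; "grip_force" is the grip in N (left out, the last holds). Time passes only in rows, so rows that repeat a pose let the fingers close. It gives the time, the measured TCP pose, the force, the opening and the grip force at its end, in the units of the state.
- readout.get_state(): the state, without advancing time (a new reading comes with each control period).
- capture(name): name is "scene" or "top" or "wrist"; returns (picture, depth): 480x640x3 uint8, red, green, blue; 480x640 float32, m along the optical axis (not along the pixel's ray), 0 where there is no reading.
- calibration(name): a dict with "vfov" (degrees; the focal length in pixels is half the picture's height over the tangent of half this angle, whatever the lens; pixels are square), "cx", "cy" (the principal point, pixels), "R" (3x3) and "t" (3): a world point X has camera coordinates R X + t; the wrist camera has in their place "T_tool_cam" (4x4, takes a point from camera to tool coordinates, whose origin is the TCP and whose axes are the flange's). Camera axes: x right, y down, z forward; pixel columns grow to the right and rows downward; lengths in m; the calibration is good to about 2 mm. A picture is of the moment at which its call begins: read the wrist's pose just before it. calibration takes no time and is no camera call.
- bot.finish_job(): hands the job in; it is judged then, once.
The state is a dict: "t": time; "qpos": joint angles; "qd": joint speeds; "joint_torque": joint torques, N m; "ee_pos": TCP position; "ee_rot": TCP orientation; "ft_force": force on the tool from outside, world axes, zero at the start; "moment": the same for the moment, N m; "opening": finger opening in m; "grip_force": force on a finger pad.
Only numpy, scipy, OpenCV 4.12 (cv2) and the standard library are available. Lean on these libraries where they do the work, as an engineer would, in place of code of your own. Each camera call takes 0.05 s, during which the arm holds its last target. There are 200 camera calls.

## Working session

There is one attempt and no reset: what is moved stays moved. The work goes in short steps, Python scripts to look and compute and a tool call to move; the robot and the scene stay as the last step left them, time stands still between calls to the robot, and variables do not carry over. Pictures are saved under pics/ and viewed, at most 10 in all, crops included, and the job is handed in when it is done.

Besides the shell and the picture viewer there is one more tool, called after "Call:" by a JSON object that holds its "method" and its "body", one argument or row to a line. jog_arm: Moves the arm, as the interface text tells. Its arguments: {"type":"object","properties":{"plan":{"type":"array","items":{"type":"number"}},"grip_force":{"type":"number"}},"required":["plan"]}

```bash
ls; mkdir -p pics; python3 - <<'E'
from workcell import readout,capture,calibration,bot
import cv2,numpy as np
s=readout.get_state();print(s)
for n in("top","scene"):
    p,d=capture(n);cv2.imwrite(f"pics/{n}0.png",p[:,:,::-1]);np.save(f"pics/{n}0.npy",d);print(n,calibration(n))
print(calibration("wrist"))
E
```

```text
pics
{'t': 0.0, 'qpos': array([1.20441345e+00, 3.14014285e-01, 4.49172391e-02, 1.30360923e+00,
       6.71485997e-06, 1.43119994e+00]), 'qd': array([-0.00085379, -0.00020003, -0.00104522,  0.00088037,  0.00073761,
        0.00018969]), 'joint_torque': array([ 6.35939086e-04, -4.80623960e+01,  2.98533064e+01,  1.91197061e-02,
       -1.25772804e-04,  3.65045977e-06]), 'ee_pos': array([0.12907454, 0.55970739, 0.2000758 ]), 'ee_rot': array([-3.55417495e-01, -3.12093416e+00,  2.90155799e-03]), 'ft_force': array([-0.34807813,  0.5737223 , -0.11039094]), 'moment': array([ 0.01195755,  0.02460566, -0.0581514 ]), 'grip_force': 0.0, 'opening': 0.0852872132619965}
top {'vfov': 49.338328084676164, 'cx': 325.48882655318084, 'cy': 233.80546236507163, 'R': array([[-0.0213035 , -0.99924065, -0.03262328],
       [-0.98070194,  0.02722904, -0.1936034 ],
       [ 0.19434468,  0.02786928, -0.98053733]]), 't': array([0.05527455, 0.53843017, 0.8543932 ])}
scene {'vfov': 53.31652756448136, 'cx': 307.29812088956567, 'cy': 239.95004520606773, 'R': array([[-0.63871555,  0.76942883,  0.00466058],
       [ 0.43127169,  0.36300881, -0.82597175],
       [-0.63721831, -0.52555103, -0.56369224]]), 't': array([ 0.31958346, -0.1574302 ,  1.30147461])}
{'vfov': 68.8146219790511, 'cx': 321.03758995991745, 'cy': 236.17142439704602, 'T_tool_cam': array([[-5.28031698e-04, -9.49582334e-01, -3.13517323e-01,
         7.95066066e-02],
       [ 9.99999858e-01, -4.78549342e-04, -2.34786459e-04,
        -4.95853769e-05],
       [ 7.29155654e-05, -3.13517402e-01,  9.49582452e-01,
        -1.71850354e-01],
       [ 0.00000000e+00,  0.00000000e+00,  0.00000000e+00,
         1.00000000e+00]])}
```

View pics/top0.png

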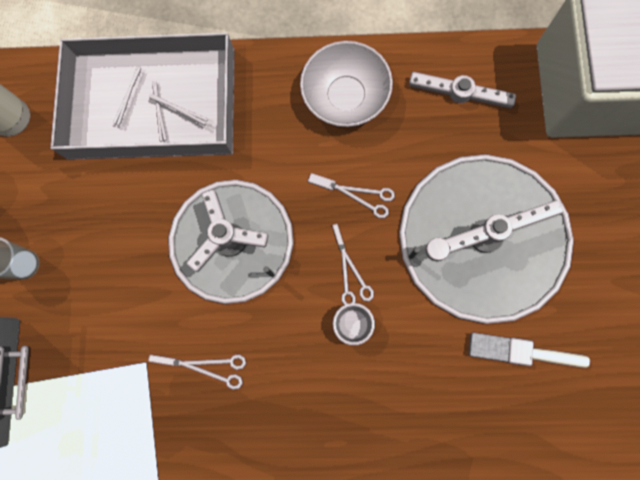

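View pics/scene0.png

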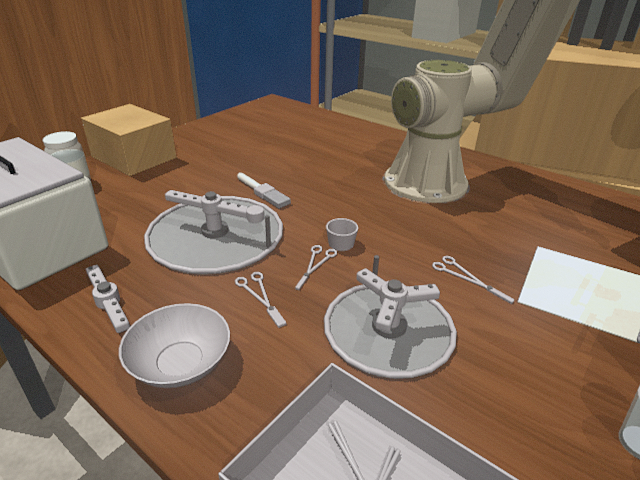

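The top view shows the long arm's hub at about (499,227), its cap at (438,249) and the dark post at about (412,256). The three-winged arm is at (219,232), well to the left.

```bash
cat > h.py <<'E'
import numpy as np
from workcell import calibration
def ray(n,u,v,z):
    c=calibration(n);f=240/np.tan(np.radians(c["vfov"])/2)
    d=c["R"].T@np.array([(u-c["cx"])/f,(v-c["cy"])/f,1]);o=-c["R"].T@c["t"]
    return o+d*(z-o[2])/d[2]
E
python3 - <<'E'
from h import *
import cv2
H=ray("top",499,226,.102);C=ray("top",438,249,.087)
far=ray("top",562,207,.084)
print(H,C,far,np.linalg.norm(C-H),ray("top",412,253,.085))
print("scene",ray("scene",211,196,.102),ray("scene",256,213,.087),ray("scene",268,217,.085),ray("scene",268,247,.01))
for px in((402,238),(572,238),(487,157),(487,320)):print(px,ray("top",*px,.013))
p=cv2.imread("pics/top0.png")[140:330,385:585];cv2.imwrite("pics/c.png",cv2.resize(p,None,fx=3.1,fy=3.1,interpolation=2))
E
```

```text
[ 0.53512985 -0.24242225  0.102     ] [ 0.50226977 -0.14412336  0.087     ] [ 0.56823466 -0.354785    0.084     ] 0.1047256271769764 [ 0.4970386  -0.10134328  0.085     ]
scene [ 0.54033196 -0.23534703  0.102     ] [ 0.51123533 -0.13027677  0.087     ] [ 0.50436786 -0.10253044  0.085     ] [ 0.50707813 -0.10425544  0.01      ]
(402, 238) [ 0.53610804 -0.09474724  0.013     ]
(572, 238) [ 0.52780041 -0.39691987  0.013     ]
(487, 157) [ 0.6842631  -0.25894076  0.013     ]
(487, 320) [ 0.38682806 -0.23492607  0.013     ]
```

View pics/c.png

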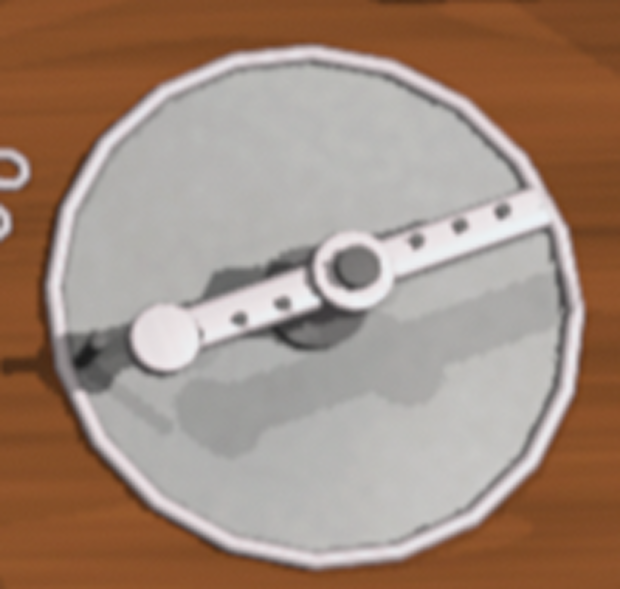

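Call:
{"method": "jog_arm", "body": {
  "plan": [0, -0.575, -0.619, 0, -0.56, 0, -0.575, -0.619, 0, -0.56, 0, -0.575, -0.619, 0, -0.56, 0, -0.575, -0.619, 0, -0.56, 0, -0.575, -0.619, 0, -0.56, 0, -0.575, -0.619, 0, -0.56, 0, -0.575, -0.619, 0, -0.56, 0, -0.575, -0.619, 0, -0.56, 0, -0.575, -0.619, 0, -0.56, 0, -0.575, -0.619, 0, -0.56]
}}

```text
t: 0.93
ee_pos: [0.3329, 0.2052, 0.201]
ee_rot: [-0.522, 3.098, 0.0]
ft_force: [0.9, 0.6, -0.2]
opening: 0.0001
grip_force: 0.0
```

```bash
cat >> h.py <<'E'
from workcell import readout
from scipy.spatial.transform import Rotation as Ro
def rel(*W):
    s=readout.get_state();R=Ro.from_rotvec(s["ee_rot"]).as_matrix()
    print("t",s["t"],"p",s["ee_pos"].round(4),"xax",R[:,0].round(3),"q",s["qpos"].round(2),"F",s["ft_force"].round(1))
    for w in W: print((R.T@(np.array(w)-s["ee_pos"])).round(4).tolist())
E
python3 -c "
from h import *
rel((.549,-.173,.2))"
```

```text
t 0.9333 p [0.3329 0.2052 0.201 ] xax [-0.945 -0.328 -0.   ] q [ 0.35 -0.04 -0.37  1.24  0.    0.01] F [ 0.9  0.6 -0.2]
[-0.0803, -0.4281, 0.001]
```

Call:
{"method": "jog_arm", "body": {
  "plan": [0, -0.08, -0.428, 0, 0, 0, -0.08, -0.428, 0, 0, 0, -0.08, -0.428, 0, 0, 0, -0.08, -0.428, 0, 0, 0, -0.08, -0.428, 0, 0, 0, -0.08, -0.428, 0, 0, 0, -0.08, -0.428, 0, 0, 0, -0.08, -0.428, 0, 0, 0, -0.08, -0.428, 0, 0, 0, -0.08, -0.428, 0, 0]
}}

```text
t: 1.77
ee_pos: [0.5393, -0.157, 0.2006]
ee_rot: [0.52, -3.098, -0.001]
ft_force: [1.6, 0.8, -0.2]
opening: -0.0003
grip_force: 0.0
```

Call:
{"method": "jog_arm", "body": {
  "plan": [0, 0, 0, 0, 0, 0, 0, 0, 0, 0]
}}

```text
t: 1.93
ee_pos: [0.5392, -0.1569, 0.1994]
ee_rot: [0.516, -3.097, -0.002]
ft_force: [-0.9, 0.8, 0.0]
opening: -0.0002
grip_force: 0.0
```

```bash
python3 - <<'E'
from h import *
from workcell import capture
import cv2
rel((.549,-.173,.2))
for n in("wrist","top"):
    p,d=capture(n);p=p[:,:,::-1];cv2.imwrite(f"pics/{n}1.png",p)
E
```

```text
t 1.9333 p [ 0.5392 -0.1569  0.1994] xax [-0.946 -0.324  0.002] q [-0.43  0.29  0.01  1.29  0.   -0.76] F [-0.9  0.8  0. ]
[-0.0041, -0.0184, -0.0006]
```

View pics/wrist1.png

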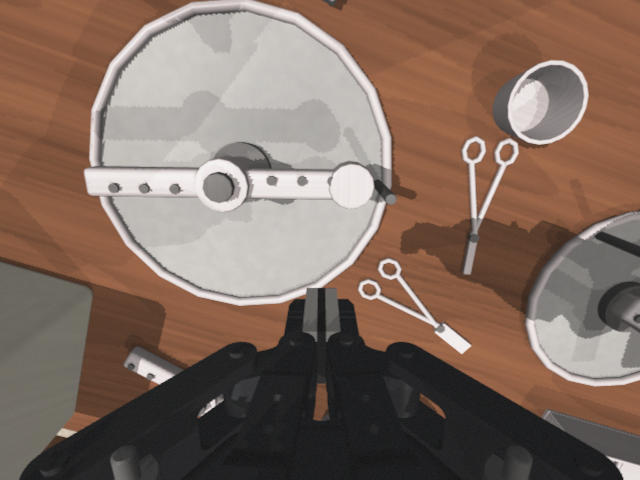

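The wrist view shows the hub top at (218,187), the cap at (352,186) and the post's top end at about (391,200). The gripper tips are at (321,290), on the clockwise side of the capped wing.

```bash
cat >> h.py <<'E'
def wray(u,v,z,s):
    c=calibration("wrist");f=240/np.tan(np.radians(c["vfov"])/2)
    T=np.eye(4);T[:3,:3]=Ro.from_rotvec(s["ee_rot"]).as_matrix();T[:3,3]=s["ee_pos"];T=T@c["T_tool_cam"]
    d=T[:3,:3]@np.array([(u-c["cx"])/f,(v-c["cy"])/f,1]);o=T[:3,3]
    return o+d*(z-o[2])/d[2]
E
python3 - <<'E'
from h import *
s=readout.get_state()
H=wray(221,186,.102,s);C=wray(352,185,.087,s);P=wray(391,199,.085,s)
a=lambda v:np.degrees(np.arctan2(v[1],v[0]))
print(H,C,P,np.linalg.norm((C-H)[:2]),a(C-H),np.linalg.norm((P-H)[:2]),a(P-H))
H=ray("top",499,226,.102);C=ray("top",438,249,.087);P=ray("top",416,252,.085);print(P,a(C-H),np.linalg.norm((P-H)[:2]),a(P-H))
E
python3 - <<'E'
import cv2
p=cv2.imread("pics/wrist1.png")[140:230,190:410];cv2.imwrite("pics/c2.png",cv2.resize(p,None,fx=3.6,fy=3.6,interpolation=2))
E
```

```text
[ 0.53373722 -0.23852664  0.102     ] [ 0.50192231 -0.14066685  0.087     ] [ 0.50256581 -0.10549323  0.085     ] 0.10290154581451026 108.0097087323854 0.13663654786697652 103.18722497006095
[ 0.49853713 -0.10801864  0.085     ] 108.48413347848648 0.13929593643598107 105.23019271101676
```

View pics/c2.png

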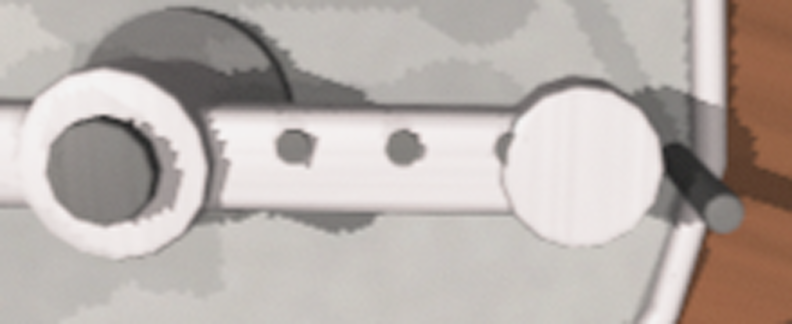

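Call:
{"method": "jog_arm", "body": {
  "plan": [0, -0.004, -0.018, 0, 0, 0, -0.004, -0.018, 0.04, 0, 0, -0.004, -0.018, 0.08, 0, 0, -0.004, -0.018, 0.12, 0, 0, -0.004, -0.018, 0.139, 0, 0, -0.004, -0.018, 0.139, 0]
}}

```text
t: 2.53
ee_pos: [0.5441, -0.167, 0.0574]
ee_rot: [0.523, -3.09, -0.009]
ft_force: [-0.5, 1.0, -0.2]
opening: -0.0003
grip_force: 0.0
```

```bash
cat >> h.py <<'E'
def circ(a0,a1,n,r=.07,H=(.5345,-.2405)):
    rel(*[(H[0]+r*np.cos(t),H[1]+r*np.sin(t),.06) for t in np.radians(np.linspace(a0,a1,n))])
E
python3 -c "
from h import *
circ(88,178,10)"
```

```text
t 2.5333 p [ 0.5441 -0.167   0.0574] xax [-0.944 -0.329  0.007] q [-0.44  0.39 -0.2   0.98  0.   -0.77] F [-0.5  1.  -0.2]
[0.0079, -0.001, -0.0026]
[0.0196, 0.0024, -0.0025]
[0.0318, 0.0037, -0.0024]
[0.0439, 0.0029, -0.0023]
[0.0558, -0.0, -0.0022]
[0.067, -0.0049, -0.0022]
[0.0771, -0.0117, -0.0022]
[0.0859, -0.0202, -0.0022]
[0.0931, -0.03, -0.0022]
[0.0985, -0.041, -0.0022]
```

Call:
{"method": "jog_arm", "body": {
  "plan": [0, 0.008, -0.001, -0.002, 0, 0, 0.02, 0.002, -0.002, 0, 0, 0.032, 0.004, -0.002, 0, 0, 0.044, 0.003, -0.002, 0, 0, 0.056, 0, -0.002, 0, 0, 0.067, -0.005, -0.002, 0, 0, 0.077, -0.012, -0.002, 0, 0, 0.086, -0.02, -0.002, 0, 0, 0.093, -0.03, -0.002, 0, 0, 0.098, -0.041, -0.002, 0]
}}

```text
t: 3.37
ee_pos: [0.469, -0.243, 0.0641]
ee_rot: [-0.52, 3.098, -0.0]
ft_force: [0.3, 0.6, 0.3]
opening: 0.0003
grip_force: 0.0
```

```bash
python3 -c "
from h import *
s=readout.get_state();d=s['ee_pos']-[.5345,-.2405,0];print(np.degrees(np.arctan2(d[1],d[0])),np.hypot(d[0],d[1]))
circ(188,278,10)"
```

```text
-177.84422017219626 0.06557192686916449
t 3.3667 p [ 0.469  -0.243   0.0641] xax [-0.945 -0.326 -0.   ] q [-0.63  0.31 -0.31  0.95  0.   -0.96] F [0.3 0.6 0.3]
[0.006, -0.0056, 0.0041]
[0.0072, -0.0178, 0.0041]
[0.0064, -0.0299, 0.0041]
[0.0035, -0.0418, 0.0041]
[-0.0015, -0.0529, 0.0041]
[-0.0083, -0.0631, 0.0042]
[-0.0168, -0.0718, 0.0042]
[-0.0266, -0.079, 0.0042]
[-0.0376, -0.0844, 0.0042]
[-0.0493, -0.0878, 0.0042]
```

Call:
{"method": "jog_arm", "body": {
  "plan": [0, 0.006, -0.006, 0.004, 0, 0, 0.007, -0.018, 0.005, 0, 0, 0.006, -0.03, 0.005, 0, 0, 0.003, -0.042, 0.005, 0, 0, -0.001, -0.053, 0.005, 0, 0, -0.008, -0.063, 0.005, 0, 0, -0.017, -0.072, 0.005, 0, 0, -0.027, -0.079, 0.005, 0, 0, -0.038, -0.084, 0.005, 0, 0, -0.049, -0.088, 0.005, 0]
}}

```text
t: 4.2
ee_pos: [0.5459, -0.3097, 0.0585]
ee_rot: [-0.521, 3.098, 0.0]
ft_force: [-0.2, 0.5, 0.0]
opening: 0.0001
grip_force: 0.0
```

```bash
python3 - <<'E'
from h import *
from workcell import capture
import cv2
p,d=capture("top");cv2.imwrite("pics/top2.png",cv2.resize(p[130:340,380:590,::-1],None,fx=2.5,fy=2.5))
circ(288,378,10)
E
```

```text
t 4.25 p [ 0.5481 -0.3098  0.0585] xax [-0.945 -0.328 -0.002] q [-0.64  0.49 -0.05  1.03  0.   -0.98] F [ 3.1 -1.2  0.9]
[-0.0085, -0.0001, -0.0014]
[-0.0207, 0.0007, -0.0014]
[-0.0325, 0.0037, -0.0014]
[-0.0437, 0.0086, -0.0014]
[-0.0538, 0.0154, -0.0014]
[-0.0626, 0.0238, -0.0014]
[-0.0698, 0.0337, -0.0014]
[-0.0752, 0.0446, -0.0014]
[-0.0786, 0.0564, -0.0014]
[-0.0799, 0.0685, -0.0014]
```

View pics/top2.png

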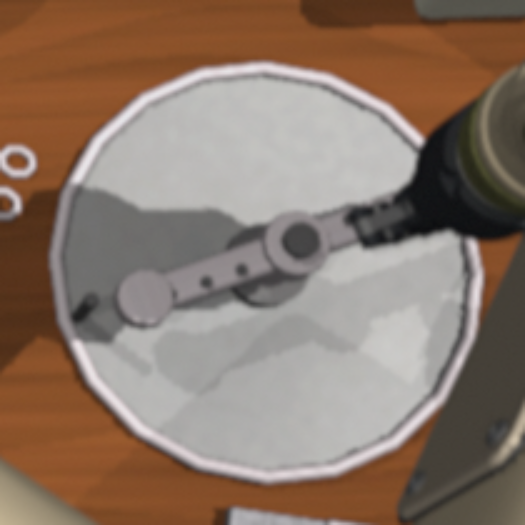

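The cap shows at about (145,297) in the crop, almost where it started, although the finger is now near 281°. I'll check from the scene camera what really happened.

```bash
python3 - <<'E'
from h import *
from workcell import capture
import cv2
p,d=capture("scene");cv2.imwrite("pics/sc2.png",cv2.resize(p[120:300,80:320,::-1],None,fx=3,fy=3))
print(readout.get_state()["t"],ray("top",380+145/2.5,130+297/2.5,.087),ray("top",380+293/2.5,130+243/2.5,.102))
E
```

```text
4.3 [ 0.50260399 -0.14414436  0.087     ] [ 0.5332172  -0.23935155  0.102     ]
```

View pics/sc2.png

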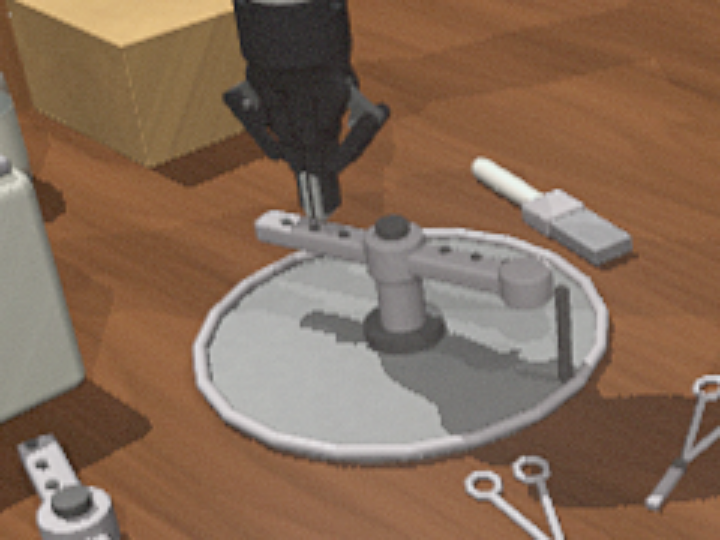

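```bash
python3 - <<'E'
from h import *
s=readout.get_state();print(s["ee_pos"],s["ft_force"],s["opening"])
def proj(n,X):
    c=calibration(n);f=240/np.tan(np.radians(c["vfov"])/2);q=c["R"]@np.array(X)+c["t"];return (f*q[:2]/q[2]+[c["cx"],c["cy"]]).round(1)
for n,o,k in(("scene",(80,120),3),("top",(380,130),2.5)):
  for X in((*s["ee_pos"],),(*s["ee_pos"][:2],.085),(.5345,-.2405,.102),(.5345+.07*np.cos(np.radians(288)),-.2405+.07*np.sin(np.radians(288)),.084),(.5345+.115*np.cos(np.radians(288)),-.2405+.115*np.sin(np.radians(288)),.084)):
    print(n,(proj(n,X)-o)*k)
E
```

```text
[ 0.5467222 -0.3094311  0.0584703] [0.08834362 0.58461683 0.22404844] 0.0002452562317490741
scene [327.6 250.8]
scene [322.8 219.9]
scene [394.5 222.6]
scene [315.  226.8]
scene [263.7 215.7]
top [376. 234.]
top [390.25 225.5 ]
top [294.5 241. ]
top [384.5  212.25]
top [447.25 190.  ]
```

```bash
python3 - <<'E'
from h import *
from workcell import capture
import cv2
p,d=capture("wrist");cv2.imwrite("pics/w2.png",p[:,:,::-1]);np.save("pics/w2.npy",d);print(readout.get_state()["ee_pos"])
E
```

```text
[ 0.54546147 -0.30900656  0.05835793]
```

View pics/w2.png

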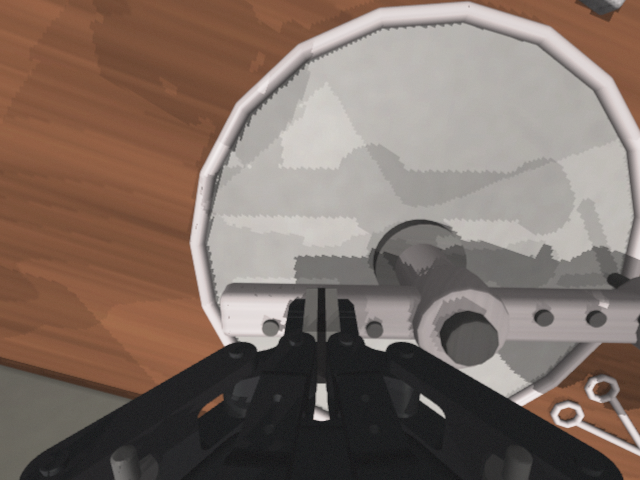

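The finger tip at (321,290) overlaps the plain wing's outline (rows 285–340), and the cap side is unmoved. I'll check the tip's real height with the depth image.

```bash
python3 - <<'E'
from h import *
c=calibration("wrist");f=240/np.tan(np.radians(c["vfov"])/2)
T=c["T_tool_cam"];d=np.load("pics/w2.npy")
q=np.linalg.inv(T)@[0,0,0,1];print("TCP px",f*q[:2]/q[2]+[c["cx"],c["cy"]],q[2])
s=readout.get_state();M=np.eye(4);M[:3,:3]=Ro.from_rotvec(s["ee_rot"]).as_matrix();M[:3,3]=s["ee_pos"]
for u,v in((310,280),(310,291),(310,294),(310,300),(310,310),(310,325),(331,291),(331,310),(260,288),(260,295),(260,305),(260,325),(460,290)):
    z=d[v,u];X=np.array([(u-c["cx"])/f*z,(v-c["cy"])/f*z,z,1]);print((u,v),z.round(4),"tool",(T@X)[:3].round(4),"world",(M@T@X)[:3].round(4))
E
```

```text
TCP px [322.15710303 276.75913767] 0.18815753161254944
(310, 280) 0.2469 tool [-0.027  -0.0084  0.0529] world [ 0.5737 -0.3081  0.0055]
(310, 291) 0.1507 tool [ 0.0101 -0.0053 -0.0361] world [ 0.5377 -0.3173  0.0945]
(310, 294) 0.1481 tool [ 0.01   -0.0052 -0.0388] world [ 0.5377 -0.3173  0.0972]
(310, 300) 0.1427 tool [ 0.0103 -0.0051 -0.0445] world [ 0.5374 -0.3172  0.1028]
(310, 310) 0.135 tool [ 0.0103 -0.0048 -0.0526] world [ 0.5373 -0.317   0.1109]
(310, 325) 0.1257 tool [ 0.01   -0.0045 -0.0624] world [ 0.5375 -0.3166  0.1208]
(331, 291) 0.1508 tool [ 0.01    0.0037 -0.036 ] world [ 0.5348 -0.3088  0.0944]
(331, 310) 0.1355 tool [ 0.0101  0.0033 -0.0521] world [ 0.5349 -0.3092  0.1105]
(260, 288) 0.1733 tool [ 0.001  -0.0308 -0.0153] world [ 0.5546 -0.3384  0.0736]
(260, 295) 0.1667 tool [ 0.0009 -0.0296 -0.0224] world [ 0.5543 -0.3373  0.0807]
(260, 305) 0.1657 tool [-0.0031 -0.0294 -0.0247] world [ 0.5581 -0.3358  0.0831]
(260, 325) 0.1691 tool [-0.014  -0.03   -0.0247] world [ 0.5686 -0.3328  0.0831]
(460, 290) 0.1555 tool [ 0.0082  0.0611 -0.0316] world [ 0.5177 -0.254   0.09  ]
```

The shut fingertips actually end about 36 mm above the reported TCP (tip at z ≈ 0.094), so they passed over the wings without touching. I'll use TCP z = 0.036, which puts the tip near 0.072, and push the plain wing from its clockwise side.

```bash
sed -i 's/,.06) for/,.036) for/' h.py; python3 -c "
from h import *
circ(254,254,1)"
```

```text
t 4.35 p [ 0.5455 -0.309   0.0584] xax [-0.945 -0.328  0.   ] q [-0.64  0.49 -0.05  1.03  0.   -0.98] F [0.2 0.3 0.2]
[0.0282, 0.0111, 0.0224]
```

Call:
{"method": "jog_arm", "body": {
  "plan": [0, 0.014, 0.005, 0, 0, 0, 0.028, 0.011, 0, 0, 0, 0.028, 0.011, 0, 0, 0, 0.028, 0.011, 0.012, 0, 0, 0.028, 0.011, 0.022, 0, 0, 0.028, 0.011, 0.022, 0, 0, 0.028, 0.011, 0.022, 0]
}}

```text
t: 4.93
ee_pos: [0.5139, -0.3069, 0.0361]
ee_rot: [0.521, -3.097, -0.003]
ft_force: [0.6, -0.8, 0.8]
opening: -0.0
grip_force: 0.0
```

```bash
python3 -c "
from h import *
circ(264,345,10)"
```

```text
t 4.9333 p [ 0.5139 -0.3069  0.0361] xax [-0.945 -0.327  0.001] q [-0.67  0.46 -0.16  0.96  0.   -1.01] F [ 0.6 -0.8  0.8]
[-0.0115, -0.0074, 0.0001]
[-0.0218, -0.0113, 0.0001]
[-0.0325, -0.0135, 0.0001]
[-0.0435, -0.014, 0.0]
[-0.0544, -0.0128, 0.0]
[-0.065, -0.0098, 0.0]
[-0.075, -0.0053, 0.0]
[-0.0842, 0.0007, 0.0]
[-0.0923, 0.0082, 0.0]
[-0.0991, 0.0167, 0.0]
```

Call:
{"method": "jog_arm", "body": {
  "plan": [0, -0.011, -0.007, 0, 0, 0, -0.022, -0.011, 0, 0, 0, -0.032, -0.013, 0, 0, 0, -0.043, -0.014, 0, 0, 0, -0.054, -0.013, 0, 0, 0, -0.065, -0.01, 0, 0, 0, -0.075, -0.005, 0, 0, 0, -0.084, 0.001, 0, 0, 0, -0.092, 0.008, 0, 0, 0, -0.099, 0.017, 0, 0]
}}

```text
t: 5.77
ee_pos: [0.6034, -0.258, 0.0371]
ee_rot: [-0.521, 3.097, -0.001]
ft_force: [-0.4, -1.3, -1.0]
opening: -0.0
grip_force: 0.6
```

```bash
python3 - <<'E'
from h import *
from workcell import capture
import cv2
circ(355,445,10)
p,d=capture("top");cv2.imwrite("pics/top3.png",cv2.resize(p[130:340,380:590,::-1],None,fx=2.5,fy=2.5))
E
```

```text
t 5.7667 p [ 0.6034 -0.258   0.0371] xax [-0.945 -0.327 -0.   ] q [-0.53  0.55  0.01  1.02  0.   -0.86] F [-0.4 -1.3 -1. ]
[-0.0045, 0.0105, 0.0011]
[-0.0085, 0.022, 0.0011]
[-0.0104, 0.0341, 0.0011]
[-0.0102, 0.0463, 0.0011]
[-0.0079, 0.0583, 0.0011]
[-0.0036, 0.0697, 0.0011]
[0.0027, 0.0801, 0.0011]
[0.0107, 0.0894, 0.0011]
[0.0201, 0.0971, 0.0011]
[0.0308, 0.103, 0.001]
```

View pics/top3.png

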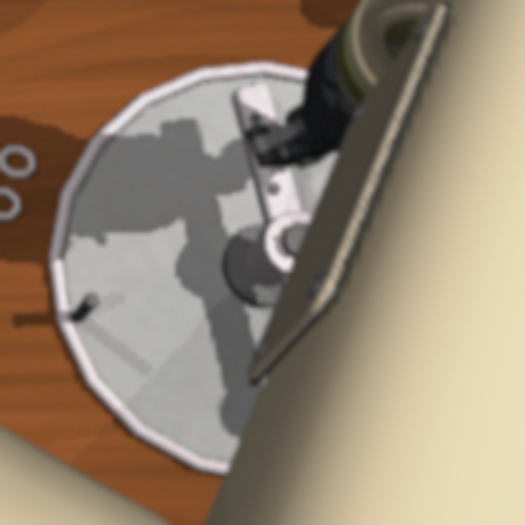

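The plain wing now points up (end at about (255,95) in the crop) with the finger at (270,145) behind it, so the push works. The post's top shows at about (93,300).

Call:
{"method": "jog_arm", "body": {
  "plan": [0, -0.004, 0.01, 0.001, 0, 0, -0.008, 0.022, 0.001, 0, 0, -0.01, 0.034, 0.001, 0, 0, -0.01, 0.046, 0.001, 0, 0, -0.008, 0.058, 0.001, 0, 0, -0.004, 0.07, 0.001, 0, 0, 0.003, 0.08, 0.001, 0, 0, 0.011, 0.089, 0.001, 0, 0, 0.02, 0.097, 0.001, 0, 0, 0.031, 0.103, 0.001, 0]
}}

```text
t: 6.65
ee_pos: [0.5391, -0.17, 0.0363]
ee_rot: [-0.523, 3.097, 0.001]
ft_force: [2.6, -0.5, 0.8]
opening: 0.0001
grip_force: 0.6
```

```bash
python3 -c "
from h import *
circ(455,545,10)"
```

```text
t 6.65 p [ 0.5391 -0.17    0.0363] xax [-0.945 -0.328 -0.001] q [-0.45  0.4  -0.26  0.92  0.   -0.78] F [ 2.6 -0.5  0.8]
[0.0104, 0.0028, 0.0003]
[0.0224, 0.0047, 0.0003]
[0.0346, 0.0046, 0.0003]
[0.0466, 0.0023, 0.0003]
[0.058, -0.0021, 0.0002]
[0.0685, -0.0083, 0.0002]
[0.0777, -0.0163, 0.0002]
[0.0854, -0.0258, 0.0002]
[0.0914, -0.0364, 0.0002]
[0.0954, -0.048, 0.0002]
```

Call:
{"method": "jog_arm", "body": {
  "plan": [0, 0.01, 0.003, 0, 0, 0, 0.022, 0.005, 0, 0, 0, 0.035, 0.005, 0, 0, 0, 0.047, 0.002, 0, 0, 0, 0.058, -0.002, 0, 0, 0, 0.068, -0.008, 0, 0, 0, 0.078, -0.016, 0, 0, 0, 0.085, -0.026, 0, 0, 0, 0.091, -0.036, 0, 0, 0, 0.095, -0.048, 0, 0]
}}

```text
t: 7.48
ee_pos: [0.4647, -0.2489, 0.0359]
ee_rot: [0.52, -3.098, -0.002]
ft_force: [0.6, 2.1, -0.7]
opening: -0.0002
grip_force: 0.7
```

```bash
python3 -c "
from h import *
circ(553,610,8)"
```

```text
t 7.4833 p [ 0.4647 -0.2489  0.0359] xax [-0.945 -0.327  0.   ] q [-0.64  0.33 -0.35  0.89  0.   -0.98] F [ 0.6  2.1 -0.7]
[0.0009, -0.0075, -0.0001]
[0.0012, -0.0174, -0.0001]
[0.0002, -0.0273, -0.0002]
[-0.0023, -0.0369, -0.0002]
[-0.0061, -0.0461, -0.0002]
[-0.0111, -0.0547, -0.0002]
[-0.0174, -0.0624, -0.0002]
[-0.0246, -0.0692, -0.0002]
```

Call:
{"method": "jog_arm", "body": {
  "plan": [0, 0.001, -0.008, 0, 0, 0, 0.001, -0.017, 0, 0, 0, 0, -0.027, 0, 0, 0, -0.002, -0.037, 0, 0, 0, -0.006, -0.046, 0, 0, 0, -0.011, -0.055, 0, 0, 0, -0.017, -0.062, 0, 0, 0, -0.025, -0.069, 0, 0, 0, -0.025, -0.069, 0, 0, 0, -0.025, -0.069, 0, 0]
}}

```text
t: 8.32
ee_pos: [0.5126, -0.3059, 0.0359]
ee_rot: [-0.522, 3.098, -0.001]
ft_force: [-0.1, 0.4, -0.8]
opening: 0.0001
grip_force: 0.0
```

```bash
cat >> h.py <<'E'
def look(name):
    from workcell import capture
    import cv2
    p,d=capture("top");cv2.imwrite(f"pics/{name}.png",p[:,:,::-1])
    # cap: compact bright blob inside the pan, by height from depth
    c=calibration("top");f=240/np.tan(np.radians(c["vfov"])/2)
    v,u=np.mgrid[:480,:640];X=np.stack([(u-c["cx"])/f*d,(v-c["cy"])/f*d,d],-1)
    W=(X-c["t"])@c["R"]
    r=np.hypot(W[...,0]-.5345,W[...,1]+.2405);z=W[...,2]
    a=np.degrees(np.arctan2(W[...,1]+.2405,W[...,0]-.5345))
    for nm,m in(("wing+cap",(z>.066)&(z<.092)&(r>.04)&(r<.128)&(abs(a-105)<60)),("wing",(z>.066)&(z<.088)&(r>.035)&(r<.085)&(abs(a-105)<60)),("cap",(z>.078)&(z<.092)&(r>.085)&(r<.128)&(abs(a-105)<60)),("post",(z>.03)&(z<.092)&(r>.13)&(r<.15)&(abs(a-105)<60))):
        if m.any():
            q=W[m].mean(0);print(nm,m.sum(),q.round(4),"ang",np.degrees(np.arctan2(q[1]+.2405,q[0]-.5345)).round(2),"px",u[m].mean().round(1),v[m].mean().round(1))
E
python3 -c "
from h import *
look('top4')
circ(613,622,4)"
```

```text
wing+cap 838 [ 0.5296 -0.1575  0.0844] ang 93.39 px 444.8 232.9
wing 441 [ 0.5313 -0.1815  0.0832] ang 93.06 px 459.0 231.6
cap 401 [ 0.529  -0.1383  0.0865] ang 93.1 px 433.4 233.3
post 63 [ 0.5019 -0.1078  0.0688] ang 103.81 px 414.5 251.5
t 8.3667 p [ 0.512  -0.3054  0.0359] xax [-0.945 -0.327  0.   ] q [-0.67  0.45 -0.17  0.95 -0.   -1.01] F [ 0.4 -0.  -0.4]
[-0.0013, -0.0026, -0.0001]
[-0.0043, -0.0047, -0.0001]
[-0.0074, -0.0066, -0.0001]
[-0.0106, -0.0084, -0.0001]
```

```bash
python3 -c "
from h import *
circ(616,624,3)"
```

```text
t 8.3667 p [ 0.512  -0.3054  0.0359] xax [-0.945 -0.327  0.   ] q [-0.67  0.45 -0.17  0.95 -0.   -1.01] F [ 0.4 -0.  -0.4]
[-0.0043, -0.0047, -0.0001]
[-0.0085, -0.0072, -0.0001]
[-0.0128, -0.0094, -0.0001]
```

Call:
{"method": "jog_arm", "body": {
  "plan": [0, -0.003, -0.003, 0, 0, 0, -0.006, -0.005, 0, 0, 0, -0.009, -0.007, 0, 0, 0, -0.011, -0.008, 0, 0, 0, -0.011, -0.008, 0, 0, 0, -0.011, -0.008, 0, 0]
}}

```text
t: 8.87
ee_pos: [0.5251, -0.3093, 0.0362]
ee_rot: [-0.521, 3.098, -0.001]
ft_force: [-0.7, 0.4, -0.4]
opening: -0.0002
grip_force: 0.0
```

```bash
python3 -c "
from h import *
look('top5')
rel()"
```

```text
wing+cap 835 [ 0.5185 -0.1587  0.0845] ang 101.09 px 445.9 239.4
wing 443 [ 0.5234 -0.1825  0.0834] ang 100.83 px 460.0 236.2
cap 403 [ 0.5151 -0.1399  0.0866] ang 100.92 px 434.9 241.5
post 64 [ 0.5019 -0.1079  0.0687] ang 103.8 px 414.5 251.5
t 8.9167 p [ 0.525  -0.3093  0.0362] xax [-0.945 -0.327 -0.   ] q [-0.66  0.47 -0.14  0.96  0.   -1.  ] F [-0.6 -0.6  0.3]
```

Call:
{"method": "jog_arm", "body": {
  "plan": [0, -0.001, 0, 0, 0, 0, -0.002, 0, 0, 0, 0, -0.003, 0, 0, 0, 0, -0.004, 0, 0, 0, 0, -0.004, 0, 0, 0, 0, -0.004, 0, 0, 0]
}}

```text
t: 9.42
ee_pos: [0.5286, -0.3078, 0.0361]
ee_rot: [-0.521, 3.098, 0.0]
ft_force: [-0.7, -1.2, -0.0]
opening: -0.0001
grip_force: 0.3
```

```bash
python3 -c "
from h import *
look('top6')
rel()"
```

```text
wing+cap 836 [ 0.514  -0.1595  0.0845] ang 104.21 px 446.6 242.1
wing 443 [ 0.5201 -0.1829  0.0835] ang 104.06 px 460.4 238.2
cap 403 [ 0.5097 -0.1412  0.0864] ang 104.01 px 435.9 244.7
post 63 [ 0.502  -0.1079  0.069 ] ang 103.76 px 414.5 251.4
t 9.4667 p [ 0.5286 -0.3077  0.036 ] xax [-0.945 -0.327 -0.   ] q [-0.66  0.48 -0.13  0.97  0.   -0.99] F [ 0.  -0.4  0.5]
```

Lined up to within about 0.3°. Next I back off clear of the wing, lift, and check from above.

Call:
{"method": "jog_arm", "body": {
  "plan": [0, 0.008, 0, 0, 0, 0, 0.018, 0, 0, 0, 0, 0.018, 0, 0, 0, 0, 0.018, 0, -0.04, 0, 0, 0.018, 0, -0.08, 0, 0, 0.018, 0, -0.12, 0, 0, 0.018, 0, -0.15, 0, 0, 0.018, 0, -0.15, 0, 0, 0.018, 0, -0.15, 0, 0, 0.018, 0, -0.15, 0]
}}

```text
t: 10.3
ee_pos: [0.511, -0.3136, 0.1856]
ee_rot: [0.52, -3.098, -0.001]
ft_force: [0.5, 0.2, -0.5]
opening: -0.0001
grip_force: 0.0
```

```bash
python3 -c "
from h import *
look('top7')
rel()"
```

```text
wing+cap 839 [ 0.514  -0.1596  0.0846] ang 104.25 px 446.7 242.1
wing 436 [ 0.5201 -0.1832  0.0835] ang 104.1 px 460.6 238.2
cap 408 [ 0.5098 -0.1412  0.0866] ang 103.98 px 435.9 244.6
post 64 [ 0.5018 -0.1078  0.0679] ang 103.83 px 414.4 251.6
t 10.35 p [ 0.5106 -0.3133  0.1847] xax [-0.945 -0.327  0.001] q [-0.68  0.37  0.08  1.29  0.   -1.02] F [-0.5 -0.1 -0.9]
```

View pics/top7.png

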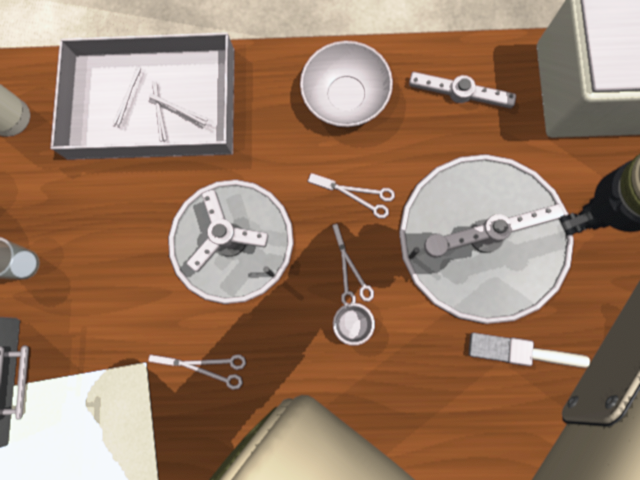

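The cap at (436,245) points at the post at (414,251). The three-winged arm at (219,232) hasn't moved, and the gripper is clear.

```bash
python3 -c "
from workcell import bot
print(bot.finish_job())"
```

```text
the job is handed in; nothing more can be done
None
```

I pushed the long spray arm counter-clockwise through one full turn, left its capped end within about 0.3° of the post as measured from the top camera, and handed the job in at about 10 s; the three-winged arm was not touched.

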